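# Load the spice grinder and hold its twist lid at pulse

### The job

Put the whole nutmeg into the spice grinder's bowl, then set the lid in with its two lugs down through the notches of the collar, and turn it clockwise against its return spring to the raised dot, halfway to the lock. That is the pulse position: finish with the lid still in your grip, held there at the dot, and never turn it on into the lock click, which would leave the grinder running. Do not knock over the salt shaker, the mug or the black jar.

Things in the scene. Friction and masses are not known exactly. Their poses are not given: they have to be found in the camera images.
- grinder: Squat cordless spice grinder standing fixed on the worktop: steel drum 110 mm across, open on top, its grey collar's top 98 mm above the worktop. Bowl inside 60 mm across, floor 45 mm above the worktop. Origin: centre of its underside, z up. The collar has two notches across from each other, on the grinder's +x and -x axes.
- grinder_seat (a point): On the grinder's axis, 85 mm above the worktop: where the lid's origin lies when fully down. Axes as the grinder's (notches on +x, -x). The collar's mouth is 70 mm across; its notches are 15 mm wide and reach 42.5 mm from the axis. Under the 5 mm thick flange runs an 8 mm high track for the lugs, its floor at this height.
- half_dot (a point): Raised round dot on the collar's rim, 45 degrees clockwise (seen from above) of the +x notch, 47.5 mm from the axis: the pulse position, where an end of the lid's bar must point. A second dot lies across from it, as the lid is the same after half a turn. At each notch is a radial tick.
- lock_bar (a point): Raised crosswise bar mark on the collar's rim (another lies across from it), 90 degrees clockwise of the +x notch: the lock. From about 62 degrees of turn on, a spring-loaded nose resists clearly (up to 0.4 N m): the start of the lock click.
- lid: Black lid, about 0.11 kg, standing upright: plug 66 mm across, 16 mm high, with a lug on either side at its foot (10 mm wide, 5.5 high, reaching 40 mm from the axis); cap 74 mm across up to 24 mm; upright grip bar 62 mm long, 14 thick, from 24 to 50 mm height. Origin: centre of underside. Lugs and bar lie along the lid's x; grip the bar across (along y).
- nutmeg: Whole brown nutmeg standing on its flat end on the worktop, 25 mm thick, 28 mm tall, 12 g. Origin: centre of its underside; round, so its yaw does not matter.
- drive (a joint): Switch ring in the track, rad, 0 at rest with its dogs beside the notches. The lugs meet the dogs after 0.07 rad of clockwise turn and push them along: value = the lid's clockwise turn from the notches minus 0.07. Dot: 0.72; lock: 1.5. Return spring about 0.12 N m at the dot: a lid let go turns back.
- salt: Salt shaker, clear glass with grey top, 44 mm across, 90 mm tall, standing behind the grinder. Leave standing. Origin: centre of its underside.
- mug: White mug, 78 mm across, 99 mm tall, standing at the left behind the work. Leave standing. Origin: centre of its underside.
- hair_jar: Squat black jar with screw lid, 74 mm across, 97 mm tall, standing farther left. Leave standing. Origin: centre of its underside.
Mind the look-alikes: they are no part of the job. Leave any turquoise look-alike of the lid alone.

How it is judged:
On the way, in this order (a step that is already met when the one before it is completed fails the run):
1. the nutmeg lies in the grinder's bowl (horizontal distance between nutmeg and grinder below 0.03 m and z of nutmeg in the frame of grinder_seat below -0.008 m), for 0.2 s.
2. the lid is fully down in the collar, its lugs through the notches (horizontal distance between lid and grinder_seat below 0.004 m and z of lid in the frame of grinder_seat below 0.0035 m and angle between lid's own z axis and vertical below 0.08 rad), for 0.1 s.
At the end, for the whole second after the job is handed in: The nutmeg is in the bowl under the lid; the lid sits fully down in the collar (within 4 mm of the axis), is turned clockwise to the dot (45 degrees, within about 12 either way: switch ring at 0.50 to 0.93 rad) and is still held there by the gripper, at rest (all of step 2 and value of joint drive between 0.5 and 0.93 rad and velocity of joint drive between -0.15 and 0.15 rad/s and angle between the x axis of lid and the x axis of grinder, either way round between 0.53 and 1.04 rad and contact force between the fingers and lid above 2 N and horizontal distance between nutmeg and grinder below 0.034 m and z of nutmeg in the frame of grinder_seat below 0 m); the arm keeps its last pose, push and grip.
It fails at once if the lid is turned on into the lock click (value of joint drive above 1.25 rad).
It fails at once if the salt shaker, the mug or the black jar is knocked over (angle between any of salt, mug, hair_jar's own z axis and vertical above 0.6 rad).
It also fails if it takes over 54 s, if anything falls off the work surface, if the arm or the gripper's body presses on something with over 40 N, if the wrist force passes 120 N, or if a joint passes its speed limit or range.

### The arm

A 7-joint arm with a two-finger parallel gripper is mounted at the origin on a cart in front of the work surface, level with it; the furniture and walls round the work are solid. World frame = base frame: x ahead of the robot, y to its left, z up, the work surface at z = 0. Lengths are in m, angles in rad, forces in N, time in s.
With the tool pointing down it reaches from about 0.425 to 1.025 m from the base axis. Payload 3.6 kg.
Tool frame: the origin (TCP) lies at the very end of the fingers, on their centre line; the grasp point (between the pads) lies 19 mm behind it; z points along the fingers, y is the line along which they close (so a half turn about z gives the same grasp; the last joint's range is limited). The gripper opens to 85 mm and grips with 20 to 120 N. Pads are 22 mm wide; open, the fingers measure 114 mm over their backs; the gripper's body (76 mm by 85 mm) begins 54 mm behind the grasp point. The pads swing forward as they close: fully open they stand 13 mm farther back than shut.
Start: joints at [-1.244, 0.591, 0.048, 1.609, -0.033, 0.943, -0.034], TCP at [0.295, 0.662, 0.231] pointing down, gripper open.
Joint ranges: [-2.69, 2.69], [-0.47, 2.24], [-1.27, 1.36], [0.19, 2.51], [-1.53, 4.68], [0.08, 2.07], [-3.09, 3.09]. Speed limits (rad/s): [2.57, 2.57, 3.14, 3.14, 3.14, 3.14, 3.14].

### API

Orientations are given as a 3x3 rotation matrix whose columns are the frame's x, y, z axes.
In Python, from rig import * gives the robot as it stands. The module is installed in compiled form; this text tells all that it offers.
- The arm moves only by the tool arm_command, never from a script. Its argument "moves" is a list of rows, each a list of 5 numbers: the shift along the tool's x, y, z in m, then the turn about the tool's z in rad, then the finger opening in m, from 0 to 0.0854. A call has 1 to 20 rows; each row shifts and turns the commanded pose from where the row before left it, along the tool's axes as they then stand; what a row does not reach is not made up. A row lasts 1/10 s, in which the tool goes at most 50 mm and 8.59 degrees, less where a joint would pass 70% of its speed; a pose out of reach is approached as far as the arm can. A call with a gripper value outside its range is refused whole. The fingers move at their own pace and stop on an object; "squeeze" is the grip in N (left out, the last holds). Time passes only in rows, so rows that do not move let the fingers close. It gives the time, the measured TCP pose, the force, the opening and the grip force at its end, in the units of the state.
- observe(): the state, without advancing time (a new reading comes with each control period).
- snapshot(name): name is "scene" or "side" or "wrist"; returns the picture (400x640x3 uint8, red, green, blue); there is no depth.
- calibration(name): a dict with "mtx" (3x3 intrinsics, pixels), "k1" (the pictures are not rectified: a ray, as slopes to the right and down, at radius r is drawn at 1 + k1 r^2 times it, then the intrinsics apply), "pose" (4x4, takes a point from camera to world coordinates). Camera axes: x right, y down, z forward; pixel columns grow to the right and rows downward; lengths in m; the calibration is good to about 2 mm. A picture is of the moment at which its call begins: read the wrist's pose just before it. calibration takes no time and is no camera call; for the wrist camera it gives the pose at the moment of the call.
- finish_job(): hands the job in; it is judged then, once.
Trained networks look in the newest picture that a camera, given by its name, has taken for a name from the list of things; names that differ only in an ending like _2 or _b are one class to them, and where a whole thing is asked for, a point or a joint stands for the part that bears it (a point fixed in the world has none). Each returns a list of dicts, best first, with "score" (0 to 1); they miss things now and then, are a little off and sometimes report something else, mostly with a low value. They report only what shows in the picture. A call takes as long as a camera call. They do not tell look-alikes from the thing itself.
- boxes_of(camera, label): "at" ([x, y, z] in m, in world coordinates, good to about 4 mm: the middle of the surface that is visible of it).
- masks_of(camera, label): "pixels" (400x640 bool, what is visible of it).
- spot_point(camera, label): "at" ([x, y, z] in m, in world coordinates, good to about 4 mm: a listed point, or the origin of a listed thing).
The state is a dict: "time_s": time; "joint_pos": joint angles; "qd": joint speeds; "effort": joint torques, N m; "tool_pos": TCP position; "eef_rot": TCP orientation; "ft_force": force on the tool from outside, world axes, zero at the start; "ft_torque": the same for the moment, N m; "width": finger opening in m; "gripper_force": force on a finger pad.
Only numpy, scipy, OpenCV 4.12 (cv2) and the standard library are available. Lean on these libraries where they do the work, as an engineer would, in place of code of your own. Each camera call takes 0.05 s, during which the arm holds its last target. There are 200 camera calls.

## Working session

There is one attempt and no reset: what is moved stays moved. The work goes in short steps, Python scripts to look and compute and a tool call to move; the robot and the scene stay as the last step left them, time stands still between calls to the robot, and variables do not carry over. Pictures are saved under pics/ and viewed, at most 12 in all, crops included, and the job is handed in when it is done.

Besides the shell and the picture viewer there is one more tool, called by a JSON object that holds its "fn" and its "kwargs". arm_command: Moves the arm, as the interface text tells. Its arguments: {"type":"object","properties":{"moves":{"type":"array"},"squeeze":{"type":"number"}},"required":["moves"]}

```bash
mkdir -p pics
python3 - <<'E'
from rig import *
import numpy as np,cv2
s=observe();print(s["time_s"],np.round(s["tool_pos"],3),np.round(s["eef_rot"],2).tolist(),s["width"])
a=snapshot("scene");b=snapshot("side")
cv2.imwrite("pics/a.png",cv2.cvtColor(a,4));cv2.imwrite("pics/b.png",cv2.cvtColor(b,4))
for c in("scene","side"):
  for l in("grinder","grinder_seat","half_dot","lid","nutmeg","salt","mug","hair_jar"):
    print(c,l,[(np.round(d["at"],3).tolist(),round(d["score"],2)) for d in spot_point(c,l)])
E
```

```text
0.0 [0.295 0.661 0.23 ] [[-0.91, 0.41, -0.0], [0.41, 0.91, -0.0], [-0.0, -0.0, -1.0]] 0.08535409526314461
scene grinder [([0.516, -0.0, 0.0], 0.83)]
scene grinder_seat [([0.515, 0.001, 0.083], 0.92)]
scene half_dot [([0.561, 0.008, 0.097], 0.61)]
scene lid [([0.524, -0.154, -0.001], 0.87), ([0.52, -0.274, 0.003], 0.84)]
scene nutmeg [([0.552, 0.229, 0.002], 0.55)]
scene salt [([0.702, -0.056, 0.001], 0.72)]
scene mug [([0.699, 0.368, -0.0], 0.6), ([0.625, 0.458, -0.003], 0.39)]
scene hair_jar [([0.627, 0.458, -0.003], 0.68)]
side grinder [([0.518, -0.002, 0.0], 0.71)]
side grinder_seat [([0.518, 0.002, 0.085], 0.7)]
side half_dot [([0.57, 0.004, 0.101], 0.88)]
side lid [([0.518, -0.275, -0.004], 0.81), ([0.526, -0.151, 0.002], 0.66)]
side nutmeg [([0.554, 0.232, -0.001], 0.56)]
side salt [([0.705, -0.057, -0.002], 0.89)]
side mug [([0.552, 0.231, 0.001], 0.69), ([0.699, 0.366, 0.001], 0.64)]
side hair_jar [([0.624, 0.458, 0.002], 0.95)]
```

View pics/a.png

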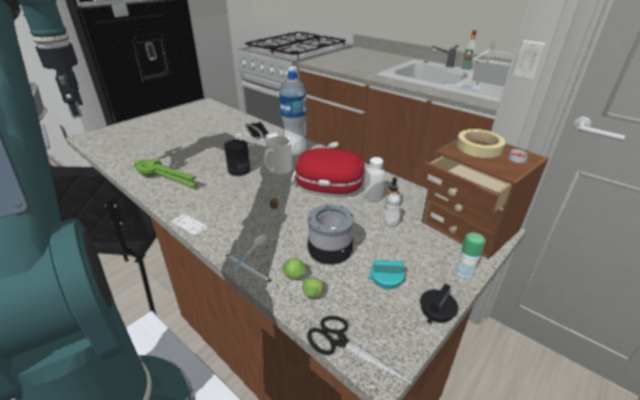

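View pics/b.png

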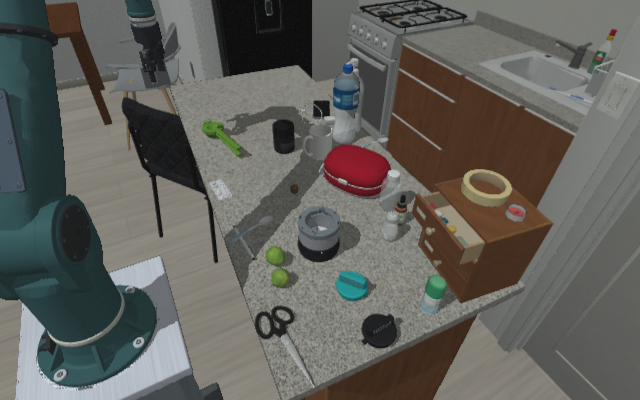

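Turquoise look-alike at scene pixel (388,272), i.e. about y=-0.153. The real black lid is at (438,303), about (0.519,-0.275), the nutmeg at (273,203) and the grinder at (330,232). I'll go above the nutmeg first.

{"fn": "arm_command", "kwargs": {"moves": [[-0.034, -0.024, 0, 0, 0.06], [-0.034, -0.024, 0, 0, 0.06], [-0.034, -0.024, 0, 0, 0.06], [-0.034, -0.024, 0, 0, 0.06], [-0.034, -0.024, 0, 0, 0.06], [-0.034, -0.024, 0, 0, 0.06], [-0.034, -0.024, 0, 0, 0.06], [-0.034, -0.024, 0, 0, 0.06], [-0.034, -0.024, 0, 0, 0.06], [-0.034, -0.024, 0, 0, 0.06], [-0.034, -0.024, 0, 0, 0.06], [-0.034, -0.024, 0, 0, 0.06], [0, 0, 0, 0, 0.06], [0, 0, 0, 0, 0.06]]}}

```text
time_s: 2.3
tool_pos: [0.5515, 0.2313, 0.2315]
eef_rot: [[-0.912, 0.411, 0.0], [0.411, 0.912, -0.0], [-0.0, 0.0, -1.0]]
ft_force: [0.3, 0.5, 0.4]
width: 0.0596
gripper_force: 0.0
```

```bash
cat > h.py <<'E'
from rig import *
import numpy as np,cv2
def delta(t,yaw=None):
    s=observe();R=np.array(s["eef_rot"]);p=np.array(s["tool_pos"])
    a=np.arctan2(R[1,1],R[0,1])  # heading of the closing axis
    print("t",round(s["time_s"],2),"tcp",np.round(p,4),"yaw_y deg",round(np.degrees(a),2),"d tool",np.round(R.T@(np.array(t)-p),4),"q7",round(s["joint_pos"][6],2),"w",round(s["width"],4),"F",np.round(s["ft_force"],1),"Rz",np.round(R[:,2],3))
    return R,p,a
def pts(c,l):
    for d in spot_point(c,l): print(c,l,np.round(d["at"],4).tolist(),round(d["score"],2))
def ray(c,u,v,z):
    k=calibration(c);K=np.array(k["mtx"]);k1=k["k1"];P=np.array(k["pose"])
    n=cv2.undistortPoints(np.array([[[u,v]]],float),K,np.array([k1,0,0,0.]))[0,0]
    d=P[:3,:3]@np.array([n[0],n[1],1]);o=P[:3,3]
    return o+d*(z-o[2])/d[2]
def shot(c,f=None):
    im=snapshot(c)
    if f: cv2.imwrite("pics/"+f,cv2.cvtColor(im,4))
    return im
E
python3 - <<'E'
from h import *
shot("wrist","c.png")
for l in("nutmeg",): pts("wrist",l)
m=masks_of("wrist","nutmeg")
for d in m[:2]:
  v,u=np.nonzero(d["pixels"]);print(d["score"],u.mean(),v.mean(),u.min(),u.max(),v.min(),v.max(),ray("wrist",u.mean(),v.mean(),.018))
delta([.553,.23,.2]);print(np.round(calibration("wrist")["pose"],3))
E
```

```text
wrist nutmeg [0.554, 0.2297, -0.0025] 0.88
0.6 319.6208178438662 181.32342007434943 311 329 172 190 [0.55083059 0.22994774 0.018     ]
t 2.45 tcp [0.5498 0.2346 0.2313] yaw_y deg 66.11 d tool [-0.0048 -0.003   0.0313] q7 0.72 w 0.0597 F [-0.   0.1 -0.1] Rz [-0.001  0.001 -1.   ]
[[ 0.405  0.883  0.236  0.49 ]
 [ 0.914 -0.392 -0.103  0.26 ]
 [ 0.002  0.257 -0.966  0.374]
 [ 0.     0.     0.     1.   ]]
```

View pics/c.png

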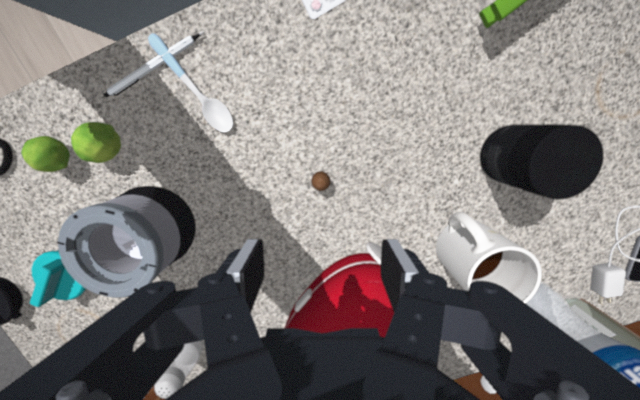

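The nutmeg is at (320,181), straight under the grasp line. I'm descending and gripping.

{"fn": "arm_command", "kwargs": {"moves": [[0, -0.001, 0.04, 0, 0.06], [0, 0, 0.04, 0, 0.06], [0, 0, 0.04, 0, 0.06], [0, 0, 0.04, 0, 0.06], [0, 0, 0.035, 0, 0.06], [0, 0, 0.02, 0, 0.06], [0, 0, 0.012, 0, 0.06], [0, 0, 0, 0, 0.05], [0, 0, 0, 0, 0.015], [0, 0, 0, 0, 0.015], [0, 0, 0, 0, 0.015], [0, 0, 0, 0, 0.015], [0, 0, 0, 0, 0.015]], "squeeze": 25}}

```text
time_s: 3.75
tool_pos: [0.5513, 0.2325, 0.0057]
eef_rot: [[-0.913, 0.408, 0.002], [0.408, 0.913, 0.001], [-0.002, 0.002, -1.0]]
ft_force: [-1.0, 0.5, 6.2]
width: 0.0228
gripper_force: 25.0
```

{"fn": "arm_command", "kwargs": {"moves": [[0, 0, -0.02, 0, 0.015], [0, 0, -0.04, 0, 0.015], [0, 0, -0.04, 0, 0.015], [0, 0, -0.04, 0, 0.015], [0, 0, -0.04, 0, 0.015], [-0.009, -0.032, 0, 0, 0.015], [-0.009, -0.032, 0, 0, 0.015], [-0.009, -0.032, 0, 0, 0.015], [-0.009, -0.032, 0, 0, 0.015], [-0.009, -0.032, 0, 0, 0.015], [-0.009, -0.032, 0, 0, 0.015], [-0.009, -0.034, 0, 0, 0.015], [0, 0, 0, 0, 0.015], [0, 0, 0, 0, 0.015]]}}

```text
time_s: 5.15
tool_pos: [0.5154, -0.0012, 0.1845]
eef_rot: [[-0.912, 0.41, 0.0], [0.41, 0.912, -0.0], [-0.0, 0.0, -1.0]]
ft_force: [0.6, -0.1, -0.1]
width: 0.0232
gripper_force: 24.8
```

Run:
```python
from h import *
shot("wrist","d.png")
for l in("grinder_seat","half_dot","lock_bar","grinder"): pts("wrist",l)
delta([.516,0,.2]);np.save("Pd.npy",calibration("wrist")["pose"])
```

```text
wrist grinder_seat [0.5157, -0.0008, 0.0854] 0.98
wrist half_dot [0.5643, 0.0026, 0.0976] 0.79
wrist lock_bar [0.7024, -0.0595, 0.0004] 0.18
wrist grinder [0.5186, -0.0008, -0.0011] 0.58
t 5.4 tcp [0.516  0.0013 0.1843] yaw_y deg 66.1 d tool [-0.0006 -0.0012 -0.0157] q7 1.12 w 0.0231 F [-0.5  0.  -0.3] Rz [ 0.     0.001 -1.   ]
```

View pics/d.png

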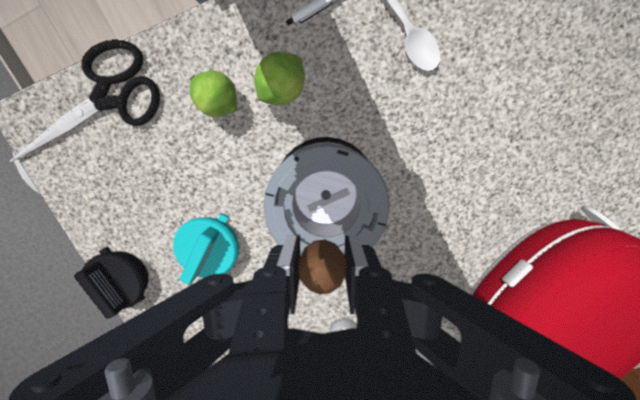

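The nutmeg is held at (322,266) above the bowl. The collar marks sit around (297,158), (342,153) and (268,195). I'll unwrap the rim plane to read the notch angle.

```bash
cat > unw.py <<'E'
from h import *
def unwarp(im,P,cx,cy,z,half,n=600):
    k=calibration("wrist");K=np.array(k["mtx"]);g=np.linspace(-half,half,n)
    X,Y=np.meshgrid(cx+g,cy-g)   # right=+x, up=+y
    W=np.stack([X,Y,np.full_like(X,z)],-1).reshape(-1,3)
    C=(W-P[:3,3])@P[:3,:3]
    uv=cv2.projectPoints(C,np.zeros(3),np.zeros(3),K,np.array([k["k1"],0,0,0.]))[0].reshape(n,n,2).astype(np.float32)
    return cv2.remap(im,uv[...,0],uv[...,1],cv2.INTER_CUBIC)
E
python3 - <<'E'
from unw import *
cv2.imwrite("pics/e.png",unwarp(cv2.imread("pics/d.png"),np.load("Pd.npy"),.516,0,.098,.06))
E
```

```text
(no output)
```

View pics/e.png

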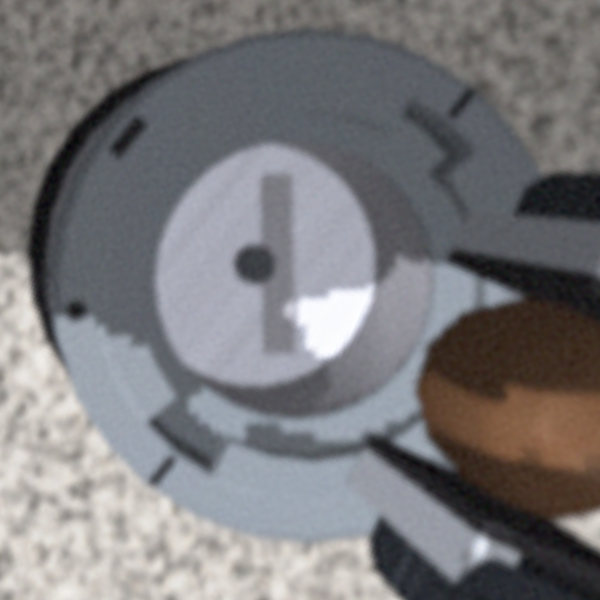

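{"fn": "arm_command", "kwargs": {"moves": [[0, 0, 0.04, 0, 0.015], [0, 0, 0.03, 0, 0.015], [0, 0, 0.02, 0, 0.015], [0, 0, 0, 0, 0.04], [0, 0, 0, 0, 0.04], [0, 0, 0, 0, 0.04], [0, 0, -0.03, 0, 0.04], [0, 0, -0.03, 0, 0.04], [0, 0, -0.03, 0, 0.04], [0, 0, -0.01, 0, 0.04], [0, 0, 0, 0, 0.04]]}}

```text
time_s: 6.5
tool_pos: [0.5173, -0.0, 0.1969]
eef_rot: [[-0.913, 0.407, 0.006], [0.407, 0.913, 0.001], [-0.005, 0.003, -1.0]]
ft_force: [-0.7, 0.2, -0.2]
width: 0.0401
gripper_force: 0.0
```

Run:
```python
from unw import *
for i in range(3):
  P=np.array(calibration("wrist")["pose"]);im=shot("wrist",f"f{i}.png")
  pts("wrist","grinder_seat")
  cv2.imwrite(f"pics/u{i}.png",unwarp(cv2.imread(f"pics/f{i}.png"),P,.516,0,.098,.06))
pts("wrist","nutmeg");pts("wrist","half_dot")
delta([.516,0,.2])
ims=[cv2.resize(cv2.imread(f"pics/u{i}.png"),(400,400)) for i in (0,2)]
cv2.imwrite("pics/g.png",np.hstack(ims))
```

```text
wrist grinder_seat [0.5188, 0.0038, 0.088] 0.6
wrist grinder_seat [0.5197, 0.0006, 0.0861] 0.83
wrist grinder_seat [0.5177, 0.0013, 0.0856] 0.55
wrist nutmeg [0.5124, 0.0001, 0.0487] 0.57
wrist half_dot [0.5674, 0.0039, 0.0977] 0.78
t 6.9 tcp [ 5.151e-01 -2.000e-04  1.933e-01] yaw_y deg 65.95 d tool [-0.0007  0.0006 -0.0067] q7 1.12 w 0.0396 F [ 0.2 -0.2  0.1] Rz [-0.002 -0.    -1.   ]
```

View pics/g.png

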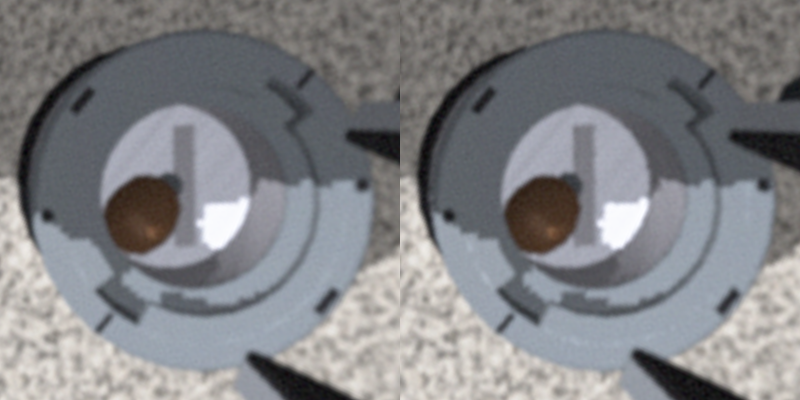

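{"fn": "arm_command", "kwargs": {"moves": [[-0.0145, -0.031, 0, 0, 0.06], [-0.0145, -0.031, 0, 0, 0.06], [-0.0145, -0.031, 0, 0, 0.06], [-0.0145, -0.031, 0, 0, 0.06], [-0.0145, -0.031, 0, 0, 0.06], [-0.0145, -0.031, 0, 0, 0.06], [-0.0145, -0.031, 0, 0, 0.06], [-0.0145, -0.031, 0, 0, 0.06], [0, 0, 0, 0, 0.06], [0, 0, 0, 0, 0.06]]}}

```text
time_s: 7.9
tool_pos: [0.52, -0.2747, 0.1936]
eef_rot: [[-0.912, 0.41, -0.001], [0.41, 0.912, 0.001], [0.001, -0.0, -1.0]]
ft_force: [0.2, 1.0, -0.4]
width: 0.0599
gripper_force: 0.0
```

Run:
```python
from unw import *
for i in range(3):
  P=np.array(calibration("wrist")["pose"]);im=shot("wrist",f"l{i}.png")
  pts("wrist","lid")
A=cv2.imread("pics/l2.png")
cv2.imwrite("pics/m.png",unwarp(A,P,.519,-.275,.05,.08))
delta([.519,-.275,.2])
```

```text
wrist lid [0.5189, -0.2725, -0.0038] 0.95
wrist lid [0.5241, -0.1531, 0.0008] 0.62
wrist lid [0.518, -0.2745, -0.0023] 0.7
wrist lid [0.5284, -0.1537, 0.0015] 0.56
wrist lid [0.5169, -0.2728, -0.0024] 0.92
wrist lid [0.5277, -0.1501, 0.0025] 0.57
t 8.2 tcp [ 0.5208 -0.2724  0.1942] yaw_y deg 66.07 d tool [ 0.0006 -0.0031 -0.0058] q7 1.63 w 0.0598 F [-0.   0.5  0.6] Rz [-0.     0.001 -1.   ]
```

View pics/m.png

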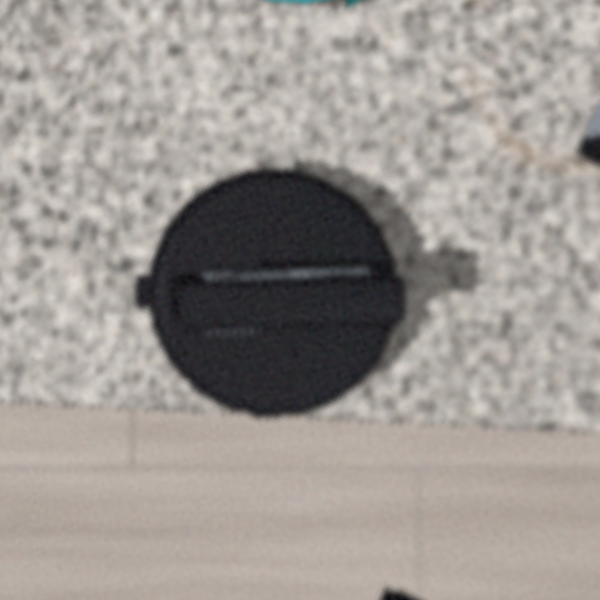

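Both pictures show the nutmeg in the bowl. The dots and ticks put the grinder axis near (0.5175, 0) with its x axis at about 50.5°. The lid's bar runs at about 2°, centred near (0.517,-0.275). Next I align over the bar.

{"fn": "arm_command", "kwargs": {"moves": [[0.003, -0.002, 0, 0, 0.06], [0, 0, 0, -0.114, 0.06], [0, 0, 0, -0.114, 0.06], [0, 0, 0, -0.114, 0.06], [0, 0, 0, -0.112, 0.06], [0, 0, 0.03, 0, 0.06], [0, 0, 0.03, 0, 0.06], [0, 0, 0, 0, 0.06], [0, 0, 0, 0, 0.06]]}}

```text
time_s: 9.1
tool_pos: [0.5167, -0.2743, 0.1343]
eef_rot: [[-0.999, -0.034, -0.001], [-0.034, 0.999, 0.0], [0.001, 0.0, -1.0]]
ft_force: [0.5, 0.0, 0.3]
width: 0.0602
gripper_force: 0.0
```

```bash
cat >> unw.py <<'E'
def avg(n=8):
    p=[];c=[];y=[]
    for i in range(n):
        snapshot("wrist");s=observe();p.append(s["tool_pos"]);R=np.array(s["eef_rot"]);y.append(np.degrees(np.arctan2(R[1,1],R[0,1])));c.append(calibration("wrist")["pose"])
    P=np.mean(c,0);U,_,V=np.linalg.svd(P[:3,:3]);P[:3,:3]=U@V
    print("t",round(s["time_s"],2),"tcp",np.round(np.mean(p,0),4),"sd",np.round(np.std(p,0),4),"yaw",round(np.mean(y),2),"q7",round(s["joint_pos"][6],2),"F",np.round(s["ft_force"],1),"M",np.round(s["ft_torque"],2));return P
E
python3 - <<'E'
from unw import *
P=avg(6)
shot("wrist","n.png");pts("wrist","lid");A=cv2.imread("pics/n.png")
cv2.imwrite("pics/o.png",np.hstack([cv2.resize(unwarp(A,P,.517,-.275,.05,.05),(400,400)),cv2.resize(unwarp(A,P,.517,-.275,.024,.05),(400,400))]))
E
```

```text
t 9.4 tcp [ 0.5179 -0.2749  0.1357] sd [0.0002 0.0001 0.0002] yaw 91.96 q7 2.0 F [ 0.5 -0.5  0.3] M [0.05 0.04 0.  ]
wrist lid [0.5165, -0.2769, 0.0005] 0.66
wrist lid [0.5231, -0.1507, 0.0023] 0.6
```

View pics/o.png

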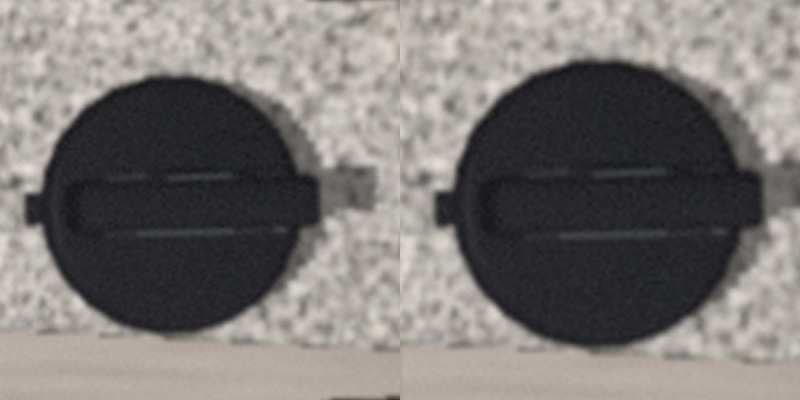

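The bar is centred about 1.5 mm toward -x and 1 mm toward -y of the tool. I'm correcting for that, descending and gripping.

{"fn": "arm_command", "kwargs": {"moves": [[0.0015, -0.001, 0.03, 0, 0.06], [0, 0, 0.03, 0, 0.06], [0, 0, 0.025, 0, 0.06], [0, 0, 0.015, 0, 0.06], [0, 0, 0.007, 0, 0.06], [0, 0, 0, 0, 0.03], [0, 0, 0, 0, 0.03], [0, 0, 0, 0, 0.005], [0, 0, 0, 0, 0.005], [0, 0, 0, 0, 0.005], [0, 0, 0, 0, 0.005], [0, 0, 0, 0, 0.005]], "squeeze": 70}}

```text
time_s: 10.7
tool_pos: [0.5165, -0.2761, 0.0287]
eef_rot: [[-0.999, -0.034, 0.002], [-0.034, 0.999, -0.001], [-0.002, -0.001, -1.0]]
ft_force: [-1.0, 0.4, 5.6]
width: 0.0127
gripper_force: 70.2
```

{"fn": "arm_command", "kwargs": {"moves": [[0, 0, -0.02, 0, 0.005], [0, 0, -0.035, 0, 0.005], [0, 0, -0.035, 0, 0.005], [0, 0, -0.035, 0, 0.005], [0, 0, -0.03, 0, 0.005], [-0.0012, 0.0306, 0, 0, 0.005], [-0.0012, 0.0306, 0, 0, 0.005], [-0.0012, 0.0306, 0, 0, 0.005], [-0.0012, 0.0306, 0, 0, 0.005], [-0.0012, 0.0306, 0, 0, 0.005], [-0.0012, 0.0306, 0, 0, 0.005], [-0.0012, 0.0306, 0, 0, 0.005], [-0.0012, 0.0306, 0, 0, 0.005], [-0.0012, 0.0306, 0, 0, 0.005], [0, 0, 0, 0, 0.005]]}}

```text
time_s: 12.2
tool_pos: [0.5167, 0.0056, 0.1824]
eef_rot: [[-0.999, -0.042, 0.0], [-0.042, 0.999, 0.003], [-0.0, 0.003, -1.0]]
ft_force: [0.1, -0.0, -1.6]
width: 0.0125
gripper_force: 69.2
```

{"fn": "arm_command", "kwargs": {"moves": [[0, 0, 0, -0.12, 0.005], [0, 0, 0, -0.12, 0.005], [0, 0, 0, -0.12, 0.005], [0, 0, 0, -0.12, 0.005], [0, 0, 0, -0.12, 0.005], [0, 0, 0, -0.12, 0.005], [0, 0, 0, -0.126, 0.005], [0, 0, 0, 0, 0.005], [0, 0, 0, 0, 0.005]]}}

```text
time_s: 13.1
tool_pos: [0.5166, -0.0007, 0.1823]
eef_rot: [[-0.64, -0.769, -0.0], [-0.769, 0.64, -0.0], [0.0, 0.0, -1.0]]
ft_force: [0.6, -0.4, -1.2]
width: 0.0123
gripper_force: 69.3
```

Run:
```python
from unw import *
P=avg(5);s=observe();print(s["width"],s["gripper_force"])
shot("wrist","p.png");pts("wrist","lid");pts("wrist","grinder_seat");pts("wrist","half_dot")
A=cv2.imread("pics/p.png")
cv2.imwrite("pics/q.png",np.hstack([A[50:350,120:520],cv2.resize(unwarp(A,P,.5175,0,.098,.06),(300,300))]))
np.save("Pp.npy",P)
```

```text
t 13.35 tcp [ 5.168e-01 -2.000e-04  1.823e-01] sd [0.0001 0.0002 0.    ] yaw 140.33 q7 2.19 F [ 1.  -0.4 -1.6] M [ 0.02  0.01 -0.02]
0.012458179752642792 69.27053332328796
wrist lid [0.5164, 0.0025, 0.1514] 0.84
wrist lid [0.5254, -0.1528, 0.0003] 0.63
```

View pics/q.png

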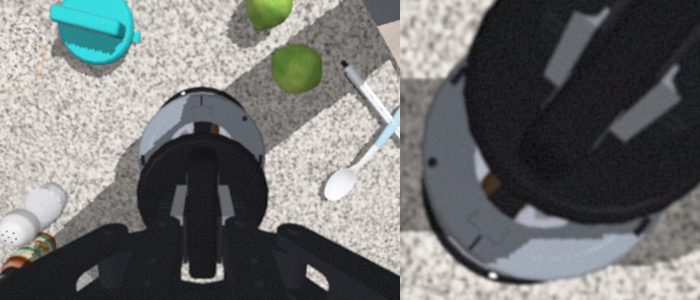

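The bar is lined up with the collar's tick at crop pixel (202,100), and the marks put the axis at (0.5175, 0.000). I'm lowering to just above the mouth.

{"fn": "arm_command", "kwargs": {"moves": [[-0.0005, -0.0005, 0.02, -0.005, 0.005], [0, 0, 0.02, 0, 0.005], [0, 0, 0.012, 0, 0.005], [0, 0, 0.002, 0, 0.005], [0, 0, 0.002, 0, 0.005], [0, 0, 0.002, 0, 0.005], [0, 0, 0, 0, 0.005]]}}

```text
time_s: 14.25
tool_pos: [0.518, 0.0001, 0.1247]
eef_rot: [[-0.633, -0.774, 0.001], [-0.774, 0.633, 0.0], [-0.001, -0.001, -1.0]]
ft_force: [0.9, -0.5, -2.6]
width: 0.0123
gripper_force: 69.3
```

No contact force and the lid's foot is already in the mouth, so I continue.

{"fn": "arm_command", "kwargs": {"moves": [[0, 0, 0.002, 0, 0.005], [0, 0, 0.002, 0, 0.005], [0, 0, 0.002, 0, 0.005], [0, 0, 0.002, 0, 0.005], [0, 0, 0.001, 0, 0.005], [0, 0, 0, 0, 0.005]]}}

```text
time_s: 14.85
tool_pos: [0.5175, 0.0001, 0.1151]
eef_rot: [[-0.633, -0.774, -0.0], [-0.774, 0.633, -0.0], [0.0, 0.0, -1.0]]
ft_force: [-0.1, -0.3, -1.7]
width: 0.0122
gripper_force: 69.3
```

{"fn": "arm_command", "kwargs": {"moves": [[0, 0, 0.001, 0, 0.005], [0, 0, 0.001, 0, 0.005], [0, 0, 0.0005, 0, 0.005], [0, 0, 0, 0, 0.005]]}}

```text
time_s: 15.25
tool_pos: [0.5177, 0.0001, 0.1136]
eef_rot: [[-0.633, -0.774, 0.0], [-0.774, 0.633, -0.0], [0.0, -0.0, -1.0]]
ft_force: [-1.2, -1.1, 5.5]
width: 0.0125
gripper_force: 70.4
```

The lid met the floor exactly at seat height. Turning clockwise now.

{"fn": "arm_command", "kwargs": {"moves": [[0, 0, 0, 0.08, 0.005], [0, 0, 0, 0.08, 0.005], [0, 0, 0, 0.08, 0.005], [0, 0, 0, 0.08, 0.005], [0, 0, 0, 0.08, 0.005], [0, 0, 0, 0.08, 0.005], [0, 0, 0, 0.08, 0.005], [0, 0, 0, 0.08, 0.005], [0, 0, 0, 0.08, 0.005], [0, 0, 0, 0, 0.005], [0, 0, 0, 0, 0.005]], "squeeze": 90}}

```text
time_s: 16.35
tool_pos: [0.5179, 0.0005, 0.1137]
eef_rot: [[-0.986, -0.165, 0.001], [-0.165, 0.986, 0.0], [-0.001, 0.0, -1.0]]
ft_force: [-2.6, -0.2, 5.9]
width: 0.0118
gripper_force: 88.9
```

Run:
```python
from unw import *
P=avg(4)
shot("wrist","r.png");pts("wrist","lid");pts("wrist","half_dot")
shot("scene","s1.png");s2=shot("side","s2.png");pts("side","lid")
A=cv2.imread("pics/r.png");B=cv2.imread("pics/s2.png")
cv2.imwrite("pics/v.png",np.hstack([A[60:360,120:520],cv2.resize(B[180:280,255:388],(400,300),interpolation=2)]))
```

```text
t 16.55 tcp [5.179e-01 5.000e-04 1.137e-01] sd [0. 0. 0.] yaw 99.49 q7 1.63 F [-1.3 -0.2  7. ] M [0.05 0.33 0.01]
wrist lid [0.5204, 0.002, 0.0841] 0.74
wrist lid [0.5239, -0.1521, -0.0005] 0.65
side lid [0.5218, 0.0026, 0.0834] 0.87
side lid [0.5256, -0.1529, -0.0002] 0.79
```

View pics/v.png

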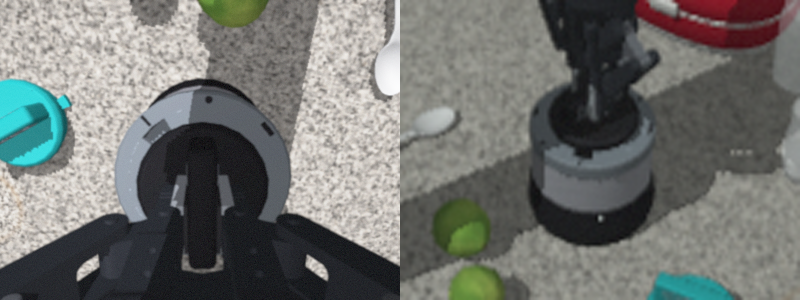

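The bar points nearly at the dot, which is at crop pixel (208,100); about 4° remain. Finishing the turn, then checking.

{"fn": "arm_command", "kwargs": {"moves": [[0, 0, 0, 0.03, 0.005], [0, 0, 0, 0.03, 0.005], [0, 0, 0, 0, 0.005], [0, 0, 0, 0, 0.005], [0, 0, 0, 0, 0.005]]}}

```text
time_s: 17.35
tool_pos: [0.5179, 0.0005, 0.1137]
eef_rot: [[-0.994, -0.106, 0.001], [-0.106, 0.994, 0.0], [-0.001, 0.0, -1.0]]
ft_force: [-1.3, 0.5, 6.3]
width: 0.0119
gripper_force: 88.9
```

Run:
```python
from unw import *
M=[]
for i in range(6):
  snapshot("wrist");s=observe();M.append(list(s["ft_force"])+list(s["ft_torque"])+[s["effort"][6],s["gripper_force"]])
print(np.round(np.mean(M,0),3),np.round(np.std(M,0),3))
P=avg(3);shot("wrist","w.png");pts("wrist","lid");pts("wrist","half_dot")
A=cv2.imread("pics/w.png")
cv2.imwrite("pics/x.png",cv2.resize(A[100:300,200:440],(720,600),interpolation=2))
```

```text
[-1.7220e+00  5.4800e-01  6.0820e+00  1.0500e-01  3.1400e-01  7.5000e-02
 -9.2000e-02  8.8937e+01] [0.245 0.492 0.417 0.02  0.034 0.052 0.    0.001]
t 17.8 tcp [5.179e-01 5.000e-04 1.137e-01] sd [0. 0. 0.] yaw 96.09 q7 1.59 F [-1.7  0.7  6. ] M [0.12 0.3  0.12]
wrist lid [0.5217, 0.0027, 0.0836] 0.9
```

View pics/x.png

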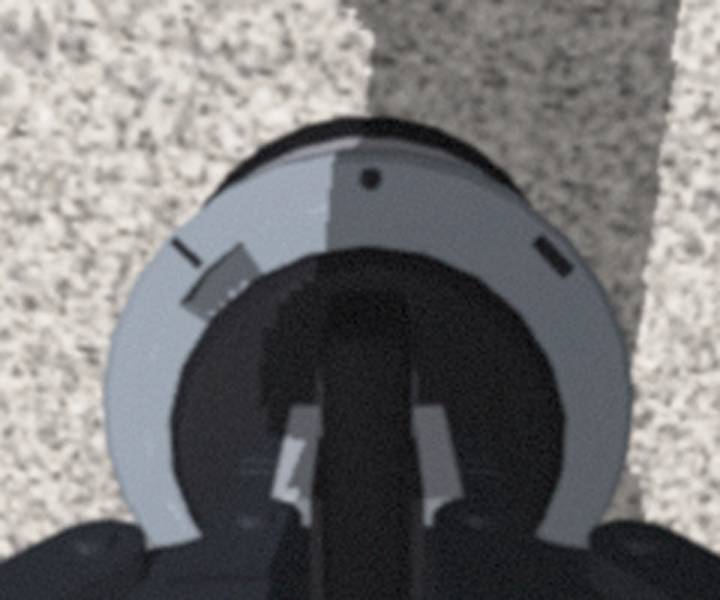

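The bar points at the dot (370,178), the notch by the tick (185,250) is empty, and the spring's torque shows up in the wrist reading. Handing in.

```bash
python3 -c "
from rig import *
print(finish_job())"
```

```text
the job is handed in; nothing more can be done
None
```

I handed the job in with the nutmeg in the bowl and the lid seated, turned clockwise to the dot and still gripped there at rest; no verdict came back.

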